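# Close-pack the delivery crate in the steamer workshop

## Robot

A 7-joint arm with a two-finger parallel gripper is mounted at the origin on the work surface. World frame = base frame: x ahead of the robot, y to its left, z up, the work surface at z = 0. Lengths are in mm, angles in rad, forces in N, time in s.
With the tool pointing down it reaches from about 350 to 900 mm from the base axis. Payload 8.1 kg.
Tool frame: the origin (TCP) lies at the very end of the fingers, on their centre line; the grasp point (between the pads) lies 19 mm behind it; z points along the fingers, y is the line along which they close (so a half turn about z gives the same grasp; the last joint's range is limited). The gripper opens to 92 mm and grips with 3 to 60 N. Pads are 19 mm wide; open, the fingers measure 130 mm over their backs; the gripper's body (75 mm by 190 mm) begins 47 mm behind the grasp point.
Start: joints at [1.054, 0.434, 0.025, 1.573, -0.012, 1.134, -0.075], TCP at [251.286, -572.273, 226.742] pointing down, gripper open.
Joint ranges: [-2.62, 2.62], [-0.44, 2.09], [-1.27, 1.32], [0.08, 2.57], [-1.32, 4.46], [0.12, 2], [-2.74, 2.74]. Speed limits (rad/s): [2.22, 2.22, 3.01, 3.01, 3.14, 3.14, 3.14].

## Interface

Orientations are given as a unit quaternion [x, y, z, w].
In Python, from workcell import env gives the robot as it stands. The module is installed in compiled form; this text tells all that it offers.
- The arm moves only by the shell command python3 -m inch 'ROWS' [OPENING]. ROWS is JSON, a list that holds one entry, the list of rows, each a list of 4 numbers: the shift along the tool's x, y, z in mm, then the turn about the tool's z in degrees. In form: [[[dx, dy, dz, yaw], ...]]. A call has exactly 10 rows; each row is the pose to reach, as a shift and turn from the pose commanded when the call began, along the tool's axes at that moment; what a row does not reach only later rows make up. A row lasts 1/12 s, in which the tool goes at most 41.7 mm and 7.16 degrees, less where a joint would pass 70% of its speed; a pose out of reach is approached as far as the arm can. A call with a gripper value outside its range is refused whole. OPENING is the opening, from 0 (shut) to 1 (fully open), set as the call begins (- or left out, the last holds). The fingers move at their own pace and stop on an object; the grip force is fixed at half the most. Time passes only in rows, so rows that repeat a pose let the fingers close, or fill a call up. It gives the time, the measured TCP pose, the force, the opening and the grip force at its end, in the units of the state.
- env.get_obs(): the state, without advancing time (a new reading comes with each control period).
- env.read_camera(name): name is "scene" or "top"; returns a dict with "img" (480x640x3 uint8, red, green, blue), "fov_y" (degrees; the focal length in pixels is half the picture's height over the tangent of half this angle, whatever the lens; pixels are square), "cx", "cy" (the principal point, pixels), "camera_from_world" (4x4, takes a point from world to camera coordinates). Camera axes: x right, y down, z forward; pixel columns grow to the right and rows downward; lengths in mm; the calibration is good to about 2 mm. A picture is of the moment at which its call begins. There is no depth.
- env.sign_off(): hands the job in; it is judged then, once.
Trained networks look in a picture, given as the dict that the camera call returned (one of the last four; its "shot" number tells which), for a name from the list of things; names that differ only in an ending like _2 or _b are one class to them, and where a whole thing is asked for, a point or a joint stands for the part that bears it (a point fixed in the world has none). Each returns a list of dicts, best first, with "conf" (0 to 1); they miss things now and then, are a little off and sometimes report something else, mostly with a low value. They report only what shows in the picture. A call takes as long as a camera call.
- env.look_for(picture, label): "uv" ([column, row] in pixels, amid what is visible of it).
- env.mark_of(picture, label): "uv" ([column, row] in pixels: a listed point, or the origin of a listed thing).
The state is a dict: "time": time; "q": joint angles; "dq": joint speeds; "joint_efforts": joint torques, N m; "ee_pos": TCP position; "eef_rot": TCP orientation; "contact_force": force on the tool from outside, world axes, zero at the start; "torque": the same for the moment, N m; "grip_width": finger opening in mm; "gripper_force": force on a finger pad.
Only numpy, scipy, OpenCV 4.12 (cv2) and the standard library are available. Lean on these libraries where they do the work, as an engineer would, in place of code of your own. Each camera call takes 0.05 s, during which the arm holds its last target. There are 200 camera calls.

## Task

Pack the open-ended crate: slide the lidded steamer off the loading board into the crate so that it drives the wooden case up to the closed end, keeping both down on the board, and stand the amber jar and the upright forming block, square, in the space left behind them. All four must end inside the crate, upright and flat on its floor, with nothing sticking out past the open end, and the bystanders must be left alone.

Things in the scene. Friction and masses are not known exactly. Their poses are not given: they have to be found in the camera images.
- crate: Fixed open wooden crate, one end missing. Origin: underside of its 12 mm base, middle of the open end. -y points into the crate, +y out over the loading board, x across. Floor at z = 12 mm. Inside 124 mm wide (x -62 to 62) and 250 mm long (y 0 to -250, the closed end); walls 12 mm thick, tops at z = 62 mm.
- board (a point): Middle of the loading board's top, fixed to the crate and level with its floor: a bare plywood board without walls, 210 mm across (x) and 175 mm long (y), reaching from the crate's open end outwards. Axes as the crate's.
- steamer: Round bamboo steamer with its flat woven lid on, one rigid piece, diameter 110 mm, height 54 mm, 0.25 kg; it starts on the loading board. Too wide to grasp: push it low on its side. Origin: centre of its underside, z up.
- case: Closed wooden case 96 mm (its x) by 76 mm (its y) by 48 mm high, about 0.35 kg; it starts inside the crate, somewhat askew and well short of the closed end, its y axis roughly along the crate's. With case against the closed end and steamer against the case, about 64 mm of length stays free at the mouth. Origin: centre of its underside, z up.
- jar: Amber glass jar with steel screw lid of the same diameter, diameter 56 mm, height 105 mm, 0.3 kg, standing on the table. Origin: centre of its underside, z up.
- block: Upright square pale wooden forming block with two thin dark lines round it, 50 by 50 mm (its x, y) and 115 mm high, 0.2 kg, standing on the table. Origin: centre of its underside, z up.
- bottle: Bystander: slim white plastic bottle, diameter 42 mm, height 120 mm, standing near the jar and the block. Origin: centre of its underside.
- mug: Bystander: white ceramic cup without handle, diameter 72 mm, height 85 mm, standing near the jar and the block. Origin: centre of its underside.
- mallet: Bystander: hammer 220 mm long lying past the crate's closed end. Origin: centre of its underside.
- hoop: Bystander: bamboo ring, diameter 120 mm, height 30 mm, lying beyond the loading board. Origin: centre of its underside.
- basket: Bystander: open wooden pot, diameter 110 mm, height 50 mm, with two small black side handles, to the right of the robot. Origin: centre of its underside.
- brush: Bystander: brush 180 mm long lying near the robot. Origin: centre of its underside.

How it is judged (in metres and radians):
At the end, for the whole second after the job is handed in: Steamer, case, jar and block all stand upright (within 0.1 rad) on the crate's floor (within 4 mm), between its walls, at rest; the case is up to the closed end (within 14 mm); none of them sticks out past the open end by more than 3 mm, and the block's sides are square to the crate within 0.25 rad (y of steamer in the frame of crate between -0.199 and -0.052 m and x of steamer in the frame of crate between -0.011 and 0.011 m and z of steamer in the frame of crate between 0.008 and 0.016 m and angle between each of steamer, case, jar, block's own z axis and vertical below 0.1 rad and linear speed of each of steamer, case, jar, block below 0.02 m/s and y of case in the frame of crate between -0.216 and -0.198 m and x of case in the frame of crate between -0.018 and 0.018 m and z of case in the frame of crate between 0.008 and 0.016 m and y of jar in the frame of crate between -0.226 and -0.025 m and x of jar in the frame of crate between -0.038 and 0.038 m and z of jar in the frame of crate between 0.008 and 0.016 m and y of block in the frame of crate between -0.229 and -0.022 m and x of block in the frame of crate between -0.041 and 0.041 m and z of block in the frame of crate between 0.008 and 0.016 m and (angle between the x axis of block and the x axis of crate, either way round below 0.25 rad or angle between the x axis of block and the y axis of crate, either way round below 0.25 rad)); the robot touches nothing.
It fails at once if the steamer or the case is lifted off the board by more than 25 mm or tipped (z of any of steamer, case in the frame of crate above 0.037 m or angle between any of steamer, case's own z axis and vertical above 0.4 rad).
It fails at once if a bystander is moved by more than 30 mm (distance of any of bottle, mug, mallet, hoop, basket, brush from where it was at the start of the episode above 0.03 m).
It fails at once if the bottle or the mug is tipped over (angle between any of bottle, mug's own z axis and vertical above 0.5 rad).
It also fails if it takes over 72 s, if anything falls off the work surface, if the arm or the gripper's body presses on something with over 40 N, if the wrist force passes 120 N, or if a joint passes its speed limit or range.

## Working session

There is one attempt and no reset: what is moved stays moved. The work goes in short steps, Python scripts to look and compute and a shell command to move; the robot and the scene stay as the last step left them, time stands still between calls to the robot, and variables do not carry over. Pictures are saved under pics/ and viewed, at most 10 in all, crops included, and the job is handed in when it is done.

```bash
mkdir -p pics; cat > h.py <<'E'
import numpy as np, cv2
from workcell import env
def shot(n): return env.read_camera(n)
def KT(p):
    f=240/np.tan(np.radians(p["fov_y"])/2)
    f=p["img"].shape[0]/2/np.tan(np.radians(p["fov_y"])/2)
    return np.array([[f,0,p["cx"]],[0,f,p["cy"]],[0,0,1]]),np.array(p["camera_from_world"])
def ray(p,uv):
    K,T=KT(p);R=T[:3,:3];t=T[:3,3]
    return -R.T@t, R.T@np.linalg.inv(K)@np.array([uv[0],uv[1],1.])
def onz(p,uv,z):
    o,d=ray(p,uv);return o+d*(z-o[2])/d[2]
def tri(p1,u1,p2,u2):
    o1,d1=ray(p1,u1);o2,d2=ray(p2,u2)
    s=np.linalg.lstsq(np.c_[d1,-d2],o2-o1,rcond=None)[0]
    a=o1+d1*s[0];b=o2+d2*s[1];return (a+b)/2,np.linalg.norm(a-b)
def proj(p,X):
    K,T=KT(p);c=T[:3,:3]@np.array(X)+T[:3,3];c=K@c;return c[:2]/c[2]
E
python3 - <<'E'
from h import *
np.set_printoptions(precision=1,suppress=True)
a=shot("scene");b=shot("top")
for p,n in((a,"scene"),(b,"top")):
    cv2.imwrite(f"pics/{n}0.png",p["img"][:,:,::-1]); print(n,p["fov_y"],ray(p,(320,240)))
for l in "crate board steamer case jar block bottle mug mallet hoop basket brush".split():
    m=[env.mark_of(p,l) for p in(a,b)]
    print(l,[(np.array(x[0]["uv"]),round(x[0]["conf"],2)) if x else None for x in m], tri(a,m[0][0]["uv"],b,m[1][0]["uv"]) if all(m) else "", onz(b,m[1][0]["uv"],0) if m[1] else "")
o=env.get_obs();print(o)
E
```

```text
scene 52.24780796498664 (array([1151.3, -213.4,  965.9]), array([-0.5,  0.2, -0.8]))
top 44.05524121250347 (array([ 290.4,  -31. , 1492.9]), array([ 0.1, -0. , -1. ]))
crate [(array([305.1, 274. ]), 0.59), (array([323. , 211.4]), 0.86)] (array([585.1, -57.4,  -9.2]), np.float64(5.1345168039627795)) [583.8 -54.7   0. ]
board [(array([341.4, 260.7]), 0.68), (array([292.2, 211.5]), 0.65)] (array([584. ,  25.4,  11.8]), np.float64(3.5395518998513995)) [585.8  24.2   0. ]
steamer [(array([159.3, 212.5]), 0.55), (array([280.2, 209.9]), 0.69)] (array([ 560.9, -139.5,  322.8]), np.float64(358.31097260332336)) [590.9  54.8   0. ]
case [(array([259.7, 282.6]), 0.61), (array([371.8, 205.1]), 0.57)] (array([ 594., -173.,   18.]), np.float64(11.52201737951584)) [ 596.7 -180.5    0. ]
jar [(array([468.4, 225.9]), 0.76), (array([153.7, 222.3]), 0.6)] (array([564.8, 371.4,   1.4]), np.float64(13.542544535942325)) [567.9 378.3   0. ]
block [(array([438.3, 225.2]), 0.78), (array([186. , 230.7]), 0.89)] (array([542.8, 293.9,   2.2]), np.float64(2.914708967423556)) [543.8 295.8   0. ]
bottle [(array([46
[... 382 characters left out ...]
12.6]), np.float64(3.3570184181676495)) [ 428.8 -453.2    0. ]
hoop [(array([449.2, 281.7]), 0.97), None]  
basket [(array([158.3, 216.2]), 0.62), (array([450., 309.]), 0.66)] (array([ 326.4, -368.4,   -8.3]), np.float64(3.5424802845827887)) [ 326.3 -364.7    0. ]
brush [None, None]  
{'time': 1.3, 'q': array([ 1.1,  0.4,  0. ,  1.6, -0. ,  1.1, -0.1]), 'dq': array([ 0., -0., -0., -0., -0.,  0.,  0.]), 'joint_efforts': array([ -0. , -66.8,   1. , -31.5,  -0.1,   0. ,   0. ]), 'ee_pos': array([ 251.3, -572.3,  226.7]), 'eef_rot': array([ 1. ,  0.2,  0. , -0. ]), 'contact_force': array([-1. ,  1.1, -0.2]), 'torque': array([-0., -0.,  0.]), 'gripper_force': 0.0, 'grip_width': 91.82068129204086}
```

View images.

View pics/top0.png

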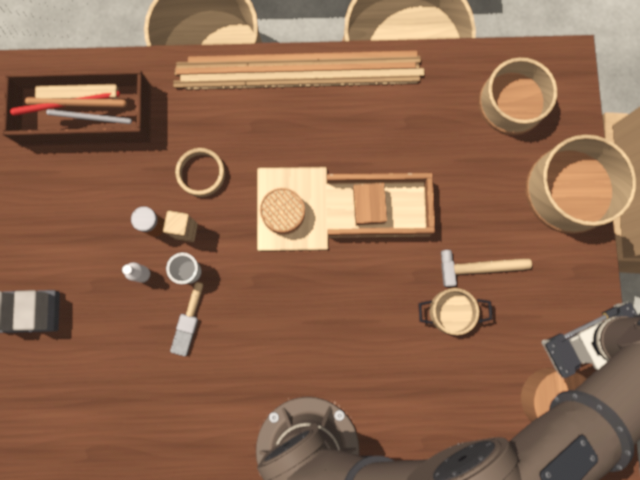

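View pics/scene0.png

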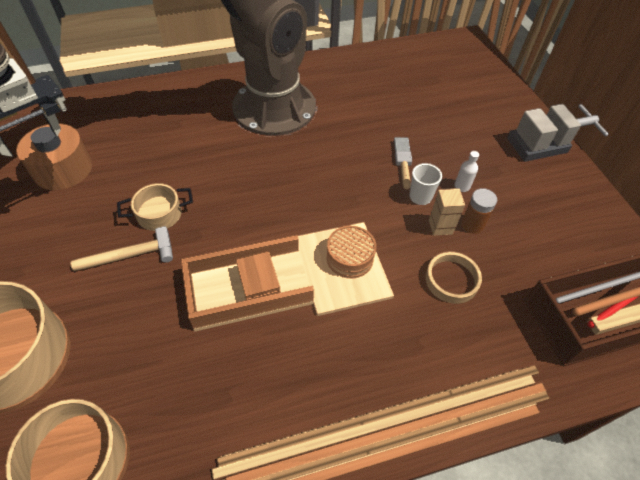

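```bash
python3 - <<'E'
import cv2,numpy as np
t=cv2.imread("pics/top0.png");s=cv2.imread("pics/scene0.png")
c=cv2.resize(t[160:260,250:450],None,fx=4,fy=4,interpolation=cv2.INTER_CUBIC)
d=cv2.resize(t[195:265,120:200],None,fx=4,fy=4,interpolation=cv2.INTER_CUBIC) # 320x280 -> 
e=cv2.resize(s[160:260,400:500],None,fx=2.8,fy=2.8,interpolation=cv2.INTER_CUBIC) #280
cv2.imwrite("pics/c.png",c); r=np.hstack([cv2.resize(d,(400,350)),cv2.resize(e,(350,350))]);cv2.imwrite("pics/d.png",r)
E
```

```text
(no output)
```

View pics/c.png

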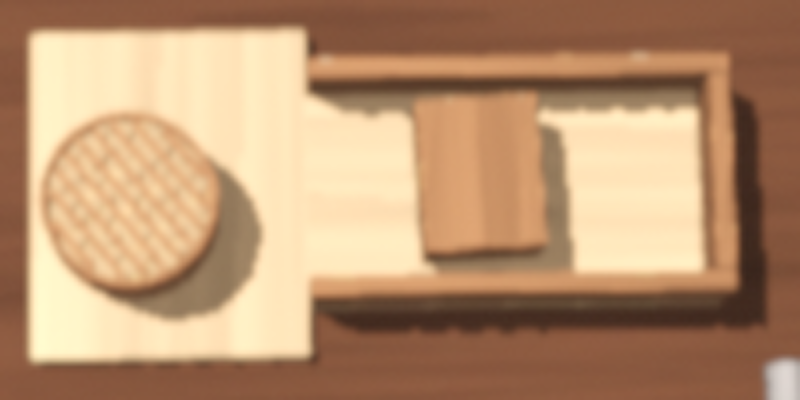

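View pics/d.png

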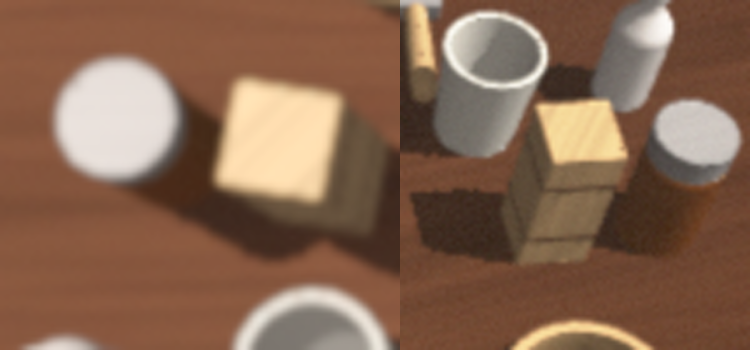

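```bash
python3 - <<'E'
from h import *
np.set_printoptions(precision=1,suppress=True)
a=shot("scene");b=shot("top")
C=lambda u,v:(250+u/4,160+v/4); D=lambda u,v:(120+u/5,195+v/5); S=lambda u,v:(400+(u-400)/3.5,160+v/3.5)
for n,z,l in(("board",12,[(28,30),(306,27),(314,360),(28,360)]),("wallouter",62,[(315,54),(728,54),(738,290),(315,295)]),("wallinner",62,[(312,80),(705,75),(712,272),(316,275)]),("steamer",66,[(131,202),(131,112),(131,292),(41,202),(220,202)]),("case",60,[(415,98),(536,93),(546,245),(426,254)])):
    print(n,*[onz(b,C(*u),z)[:2] for u in l])
print("jar",tri(a,S(696,133),b,D(118,119)), onz(b,D(118,119),105))
bt=[(234,78),(344,95),(325,203),(214,185)]; P=np.array([onz(b,D(*u),115)[:2] for u in bt]);print("block",P,P.mean(0))
print(tri(a,S(580,133),b,D(*np.mean(bt,0))))
for l in("jar","block","bottle","mug"):
    for p in(a,b):
        m=env.look_for(p,l); print(l,[(np.array(x["uv"]),round(x["conf"],2)) for x in m[:2]])
print("mug rim", onz(b,(184,269),85), "bottle top",onz(b,(129,267),120),"hoop",onz(b,(200.5,173),30))
print(env.get_obs()['time'])
E
```

```text
board [701.2 111.6] [698.1 -67.1] [482.2 -65.4] [487.4 114.4]
wallouter [666.9 -70.9] [ 659.7 -327.1] [ 511.4 -324.6] [515.7 -66.1]
wallinner [650.4 -68.5] [ 646.7 -312. ] [ 523.  -309.3] [528.1 -67.1]
steamer [575.9  44.8] [632.4  43.7] [520.1  45.9] [577.5  99.9] [574.4  -9.7]
case [ 637.7 -132. ] [ 638.7 -207.1] [ 543.  -208.8] [ 539.5 -135. ]
jar (array([559.2, 376.6,  99.5]), np.float64(2.9733092821840437)) [557.5 373.6 105. ]
block [[573.7 316.2]
 [564.  264.2]
 [512.6 272.9]
 [522.7 325.1]] [543.3 294.6]
(array([545. , 297.4, 107.7]), np.float64(2.267207300862681))
jar [(array([478.4, 211.2]), 0.93), (array([280.7, 278.7]), 0.27)]
jar [(array([146.8, 220.9]), 0.84), (array([337.8, 206.3]), 0.63)]
block [(array([443.5, 209.3]), 0.66)]
block [(array([180.8, 226.1]), 0.56)]
bottle [(array([469.1, 172.9]), 0.74)]
bottle [(array([137.7, 271.4]), 0.62)]
mug [(array([426.4, 182.7]), 0.59)]
mug [(array([182.6, 268.9]), 0.56)]
mug rim [437.1 281.5  85. ] bottle top [441.7 401.4 120. ] hoop [685.9 253.2  30. ]
1.8
```

```bash
cat >> h.py <<'E'
from scipy.spatial.transform import Rotation as Ro
TH=-0.022; CO=np.array([590.,-66.])
def c2w(x,y): return CO+np.array([[np.cos(TH),-np.sin(TH)],[np.sin(TH),np.cos(TH)]])@[x,y]
def w2c(p): return np.array([[np.cos(TH),np.sin(TH)],[-np.sin(TH),np.cos(TH)]])@(np.array(p)[:2]-CO)
def go(P,ydir=None):
    """tool-frame shift to world P, and yaw (deg, mod 180 nearest) putting tool y on heading ydir (rad)"""
    o=env.get_obs();R=Ro.from_quat(o["eef_rot"]).as_matrix()
    s=R.T@(np.array(P)-o["ee_pos"]);w=None
    if ydir is not None:
        d=R.T@np.array([np.cos(ydir),np.sin(ydir),0]); w=np.degrees(np.arctan2(-d[0],d[1])); w=(w+90)%180-90
    print("shift",s.round(1),"yaw",None if w is None else round(w,1)); return s
def st():
    o=env.get_obs();R=Ro.from_quat(o["eef_rot"]).as_matrix()
    print(o["time"],o["ee_pos"].round(1),"q",o["q"].round(2),"F",o["contact_force"].round(1),"w",round(o["grip_width"],1),"toolx",R[:,0].round(3),"tooly",R[:,1].round(3),"z",R[:,2].round(3))
E
python3 - <<'E'
from h import *
st(); go([580,-560,200],TH); go([575,165,150],TH)
print(c2w(0,0),w2c([576,45]),c2w(-16,111),c2w(0,-119))
E
```

```text
1.8 [ 251.3 -572.3  226.8] q [ 1.05  0.43  0.02  1.57 -0.01  1.13 -0.08] F [-0.3 -0.5  0.1] w 91.7 toolx [0.916 0.402 0.   ] tooly [ 0.402 -0.916  0.   ] z [ 0. -0. -1.]
shift [305.9 120.9  26.8] yaw -65.0
shift [ 592.8 -545.    76.7] yaw -65.0
[590. -66.] [-16.43841515 110.66516393] [576.44567486  45.32511069] [ 587.38221118 -184.97120316]
```

```bash
python3 -m inch '[[[30,-27,0,-7],[59,-54,0,-14],[89,-81,0,-21],[118,-108,0,-28],[148,-136,0,-35],[178,-163,0,-42],[207,-190,0,-49],[237,-217,0,-56],[266,-245,0,-62],[296,-272,0,-65]]]' 0.65; python3 - <<'E'
from h import *
st(); go([575,165,150],TH)
E
```

```text
time: 2.63
ee_pos: [413.2, -202.5, 227.1]
eef_rot: [0.713, 0.701, -0.0, 0.0]
contact_force: [1.6, -0.7, 0.5]
grip_width: 59.6
gripper_force: 0.0
2.6333 [ 413.2 -202.5  227.1] q [ 0.68  0.2  -0.39  1.93  0.09  1.03  0.23] F [ 1.6 -0.7  0.5] w 59.6 toolx [ 0.017  1.    -0.001] tooly [ 1.    -0.017  0.   ] z [ 0.    -0.001 -1.   ]
shift [370.2 155.6  76.9] yaw 0.3
```

```bash
python3 -m inch '[[[37,16,0,0],[74,31,0,0],[111,47,10,0],[148,62,20,0],[185,78,30,0],[222,93,40,0],[259,109,50,0],[296,124,60,0],[333,140,70,0],[370,156,77,0]]]'; python3 - <<'E'
from h import *
st(); go([575,150,22],TH)
p=shot("top");cv2.imwrite("pics/t1.png",cv2.resize(p["img"][140:300,100:300,::-1],None,fx=4,fy=3.7)) 
E
```

```text
time: 3.47
ee_pos: [577.6, 163.8, 148.7]
eef_rot: [0.715, 0.699, -0.0, 0.0]
contact_force: [0.5, -1.0, -0.5]
grip_width: 59.6
gripper_force: 0.0
3.4667 [577.6 163.8 148.7] q [-0.03  0.52 -0.49  1.7   0.28  0.99 -0.64] F [ 0.5 -1.  -0.5] w 59.6 toolx [ 0.023  1.    -0.001] tooly [ 1.    -0.023 -0.001] z [-0.001 -0.001 -1.   ]
shift [-13.7  -2.2 126.7] yaw -0.1
```

```bash
python3 -m inch '[[[-8,-2,20,0],[-14,-2,50,0],[-14,-2,80,0],[-14,-2,105,0],[-14,-2,120,0],[-14,-2,126,0],[-14,-2,126,0],[-14,-2,126,0],[-14,-2,126,0],[-14,-2,126,0]]]'; python3 - <<'E'
from h import *
st(); 
# cradle offset when touching: contact corner at lateral 30 -> 46 + 9.5 behind centre
for cx,cy in((-16,111),(0,60),(0,-119)): go([*c2w(cx,cy+55.6),20],TH)
E
```

```text
time: 4.35
ee_pos: [575.9, 148.5, 25.1]
eef_rot: [0.715, 0.699, 0.001, 0.001]
contact_force: [-0.3, 0.8, 0.1]
grip_width: 59.9
gripper_force: 0.0
4.35 [575.9 148.5  25.1] q [-0.05  0.66 -0.42  1.82  0.38  0.74 -0.7 ] F [-0.3  0.8  0.1] w 59.9 toolx [0.023 1.    0.001] tooly [ 1.    -0.023  0.002] z [ 0.002  0.001 -1.   ]
shift [-47.6   2.8   5.1] yaw -0.0
shift [-98.5  18.8   5.1] yaw -0.0
shift [-277.5   19.     4.9] yaw -0.0
```

```bash
python3 -m inch '[[[-20,2,2,0],[-38,3,2,0],[-46,3,2,0],[-54,5,2,0],[-62,8,2,0],[-70,10,2,0],[-77,13,2,0],[-84,15,2,0],[-91,17,2,0],[-98,19,2,0]]]'; python3 - <<'E'
from h import *
st(); p=shot("top");cv2.imwrite("pics/t1.png",cv2.resize(p["img"][160:260,250:450,::-1],None,fx=4,fy=4)) 
for cx,cy in((0,60),(0,-119)): go([*c2w(cx,cy+55.6),22],TH)
E
```

```text
time: 5.18
ee_pos: [592.4, 51.1, 22.3]
eef_rot: [0.715, 0.7, 0.001, -0.0]
contact_force: [-1.4, 5.5, 5.3]
grip_width: 59.8
gripper_force: 3.1
5.1833 [592.4  51.1  22.3] q [ 0.12  0.66 -0.43  1.82  0.38  0.74 -0.54] F [-1.4  5.5  5.3] w 59.8 toolx [0.021 1.    0.002] tooly [ 1.    -0.021  0.001] z [ 0.001  0.002 -1.   ]
shift [ 0.7 -0.3  0.2] yaw -0.1
shift [-1.783e+02 -1.000e-01  1.000e-01] yaw -0.1
```

View pics/t1.png

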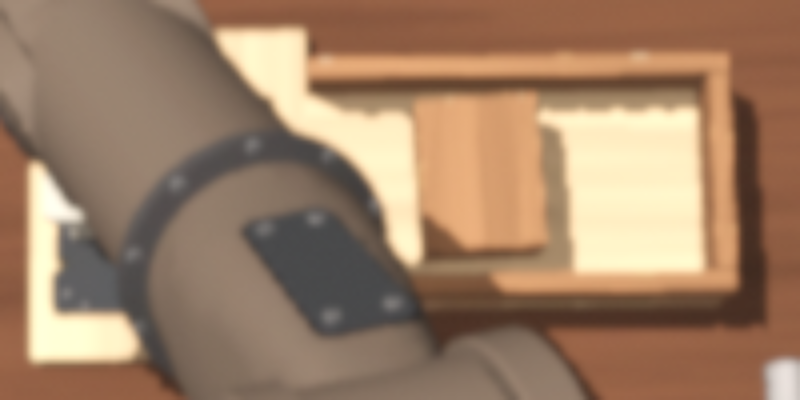

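```bash
python3 -m inch '[[[-8,0,0,0],[-16,0,0,0],[-24,0,0,0],[-32,0,0,0],[-40,0,0,0],[-48,0,0,0],[-55,0,0,0],[-60,0,0,0],[-65,0,0,0],[-65,0,0,0]]]'; python3 - <<'E'
from h import *
st(); p=shot("scene");cv2.imwrite("pics/s1.png",cv2.resize(p["img"][200:340,170:400,::-1],None,fx=3.4,fy=3.4)) 
go([*c2w(0,-119+55.6),22],TH)
E
```

```text
time: 6.07
ee_pos: [590.7, -16.2, 22.0]
eef_rot: [0.715, 0.699, 0.0, 0.0]
contact_force: [2.0, 1.1, 1.5]
grip_width: 60.1
gripper_force: 1.1
6.0667 [590.7 -16.2  22. ] q [ 0.23  0.66 -0.43  1.83  0.39  0.74 -0.43] F [2.  1.1 1.5] w 60.1 toolx [ 0.023  1.    -0.   ] tooly [ 1.    -0.023  0.001] z [ 0.001 -0.    -1.   ]
shift [-1.132e+02  7.000e-01 -1.000e-01] yaw -0.1
```

View pics/s1.png

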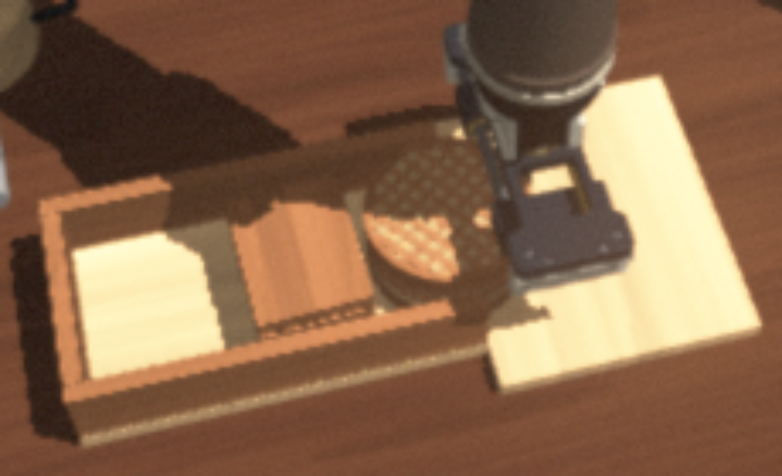

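The steamer (430,215) is between the walls and just reaching the case (305,265); both are flat and centred, so I keep pushing.

```bash
python3 -m inch '[[[-9,0,0,0],[-18,0,0,0],[-28,0,0,0],[-38,0,0,0],[-48,0,0,0],[-58,0,0,0],[-68,0,0,0],[-78,0,0,0],[-86,0,0,0],[-94,0,0,0]]]'; python3 - <<'E'
from h import *
st(); go([*c2w(0,-119+55.6),22],TH)
E
```

```text
time: 6.95
ee_pos: [588.0, -108.6, 21.7]
eef_rot: [0.715, 0.699, 0.0, -0.001]
contact_force: [0.8, 7.4, 3.8]
grip_width: 59.6
gripper_force: 3.3
6.95 [ 588.  -108.6   21.7] q [ 0.39  0.67 -0.43  1.81  0.39  0.75 -0.27] F [0.8 7.4 3.8] w 59.6 toolx [0.022 1.    0.001] tooly [ 1.    -0.022 -0.   ] z [-0.     0.001 -1.   ]
shift [-20.7   1.1  -0.3] yaw 0.0
```

```bash
python3 -m inch '[[[-3,0,0,0],[-6,0,0,0],[-9,0,0,0],[-11,0,0,0],[-13,0,0,0],[-14,0,0,0],[-15,0,0,0],[-16,0,0,0],[-16,0,0,0],[-16,0,0,0]]]'; python3 - <<'E'
from h import *
st(); p=shot("scene");cv2.imwrite("pics/s2.png",cv2.resize(p["img"][200:340,170:400,::-1],None,fx=3.4,fy=3.4)) 
go([*c2w(0,-119+55.6),22],TH)
E
```

```text
time: 7.78
ee_pos: [587.6, -124.3, 21.7]
eef_rot: [0.715, 0.699, 0.0, -0.0]
contact_force: [0.6, 6.1, 3.8]
grip_width: 59.7
gripper_force: 3.1
7.7833 [ 587.6 -124.3   21.7] q [ 0.42  0.67 -0.43  1.8   0.39  0.75 -0.25] F [0.6 6.1 3.8] w 59.7 toolx [0.022 1.    0.001] tooly [ 1.    -0.022 -0.   ] z [-0.     0.001 -1.   ]
shift [-5.1  1.1 -0.3] yaw 0.0
```

View pics/s2.png

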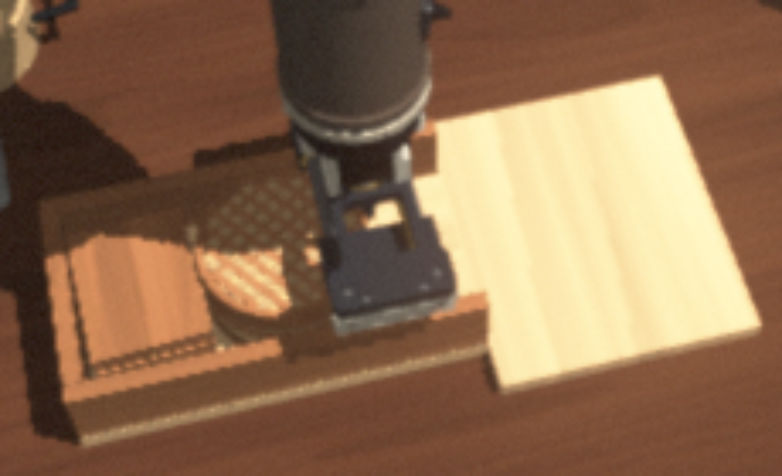

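The case (145,300) is now a few millimetres from the closed end with the steamer right behind it. I press on slowly and watch the force.

```bash
python3 -m inch '[[[-1,0,0,0],[-2,0,0,0],[-3,0,0,0],[-4,0,0,0],[-4,0,0,0],[-5,0,0,0],[-5,0,0,0],[-5,0,0,0],[-5,0,0,0],[-5,0,0,0]]]'
```

```text
time: 8.67
ee_pos: [588.6, -126.2, 21.7]
eef_rot: [0.714, 0.701, 0.002, -0.001]
contact_force: [3.5, 13.3, 0.8]
grip_width: 59.9
gripper_force: 6.5
```

```bash
python3 -m inch '[[[-1,0,0,0],[-2,0,0,0],[-2,0,0,0],[-3,0,0,0],[-3,0,0,0],[-3,0,0,0],[-3,0,0,0],[-3,0,0,0],[-3,0,0,0],[-3,0,0,0]]]'
```

```text
time: 9.5
ee_pos: [589.4, -127.2, 21.9]
eef_rot: [0.713, 0.701, 0.003, -0.001]
contact_force: [6.0, 17.3, -0.2]
grip_width: 59.8
gripper_force: 9.0
```

Force has risen to 17 N with motion stalled, so the case is against the end. I back off, lift, and check from above.

```bash
python3 -m inch '[[[10,0,0,0],[30,0,0,0],[60,0,0,0],[75,0,-30,0],[90,0,-60,0],[110,0,-90,0],[145,0,-110,0],[180,0,-130,0],[215,0,-160,0],[250,0,-180,0]]]'; python3 - <<'E'
from h import *
st(); go([558,375,215],TH)
E
```

```text
time: 10.33
ee_pos: [593.0, 113.2, 201.4]
eef_rot: [0.716, 0.698, -0.001, 0.001]
contact_force: [1.1, 0.1, 0.4]
grip_width: 59.8
gripper_force: 0.0
10.3333 [593.  113.2 201.4] q [ 0.08  0.48 -0.53  1.63  0.26  1.11 -0.54] F [1.1 0.1 0.4] w 59.8 toolx [ 0.025  1.    -0.003] tooly [ 1.    -0.025 -0.   ] z [-0.    -0.003 -1.   ]
shift [260.8 -41.5 -14.2] yaw -0.2
```

```bash
python3 -m inch '[[[35,-6,-5,0],[70,-11,-10,0],[105,-17,-14,0],[140,-22,-14,0],[175,-28,-14,0],[210,-33,-14,0],[240,-38,-14,0],[261,-42,-14,0],[261,-42,-14,0],[261,-42,-14,0]]]' 1; python3 - <<'E'
from h import *
st(); go([558,375,66],TH)
p=shot("top");t=cv2.resize(p["img"][160:260,250:450,::-1],None,fx=4,fy=4)
s=shot("scene");u=cv2.resize(s["img"][150:260,380:520,::-1],(254,200));v=cv2.resize(s["img"][200:340,170:400,::-1],(328,200))
w=np.zeros((200,800,3),np.uint8);w[:,:254]=u;w[:,260:588]=v
cv2.imwrite("pics/t3.png",np.vstack([t,w])) 
E
```

```text
time: 11.17
ee_pos: [556.6, 376.1, 213.2]
eef_rot: [0.714, 0.7, -0.001, 0.0]
contact_force: [0.4, -0.8, 0.1]
grip_width: 91.6
gripper_force: 0.0
11.1667 [556.6 376.1 213.2] q [-0.35  0.58 -0.54  1.43  0.31  1.22 -0.94] F [ 0.4 -0.8  0.1] w 91.6 toolx [ 0.021  1.    -0.002] tooly [ 1.    -0.021 -0.001] z [-0.001 -0.002 -1.   ]
shift [ -0.7   1.6 147.2] yaw 0.1
```

View pics/t3.png

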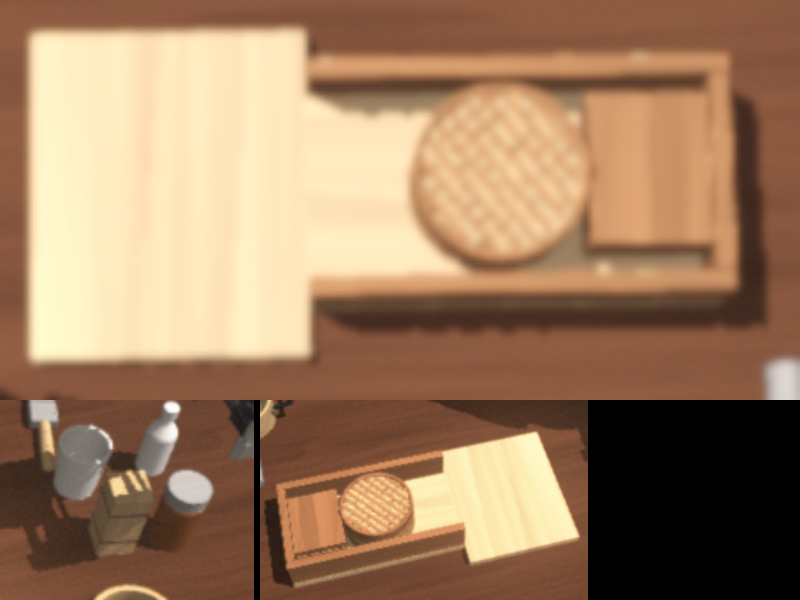

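Case and steamer sit tight against the closed end (case 588–710 px, steamer centre at (501,172)), mouth free. Now the jar.

```bash
python3 -m inch '[[[-1,1,25,0],[-1,1,55,0],[-1,1,85,0],[-1,1,110,0],[-1,1,130,0],[-1,1,142,0],[-1,1,147,0],[-1,1,147,0],[-1,1,147,0],[-1,1,147,0]]]' 1;  python3 -m inch '[[[0,0,0,0],[0,0,0,0],[0,0,0,0],[0,0,0,0],[0,0,0,0],[0,0,0,0],[0,0,0,0],[0,0,0,0],[0,0,0,0],[0,0,0,0]]]' 0.4; python3 - <<'E'
from h import *
st()
E
```

```text
time: 12.1
ee_pos: [559.0, 375.5, 68.8]
eef_rot: [0.715, 0.699, 0.001, 0.0]
contact_force: [-0.7, 0.1, -0.4]
grip_width: 91.6
gripper_force: 0.0
time: 12.93
ee_pos: [558.2, 375.1, 67.2]
eef_rot: [0.715, 0.699, 0.0, 0.0]
contact_force: [0.2, 0.2, 0.0]
grip_width: 55.8
gripper_force: 30.0
12.9333 [558.2 375.1  67.2] q [-0.37  0.72 -0.49  1.58  0.39  0.95 -1.01] F [0.2 0.2 0. ] w 55.8 toolx [ 0.023  1.    -0.   ] tooly [ 1.    -0.023  0.   ] z [ 0. -0. -1.]
```

```bash
python3 -m inch '[[[0,0,-15,0],[0,0,-40,0],[0,0,-70,0],[0,0,-100,0],[0,0,-130,0],[0,0,-155,0],[0,0,-165,0],[-15,2,-165,0],[-40,4,-165,0],[-75,8,-165,0]]]'; python3 - <<'E'
from h import *
st(); go([*c2w(31,-33),150],TH); go([*c2w(31,-33),67.2+14],TH)
E
```

```text
time: 13.77
ee_pos: [562.5, 301.2, 230.3]
eef_rot: [0.713, 0.701, -0.001, -0.001]
contact_force: [-0.1, -0.7, -3.7]
grip_width: 55.6
gripper_force: 30.0
13.7667 [562.5 301.2 230.3] q [-0.22  0.52 -0.55  1.5   0.28  1.21 -0.83] F [-0.1 -0.7 -3.7] w 55.6 toolx [0.018 1.    0.   ] tooly [ 1.    -0.018 -0.003] z [-0.003  0.001 -1.   ]
shift [-399.8   65.2   80. ] yaw 0.2
shift [-399.8   65.4  148.8] yaw 0.2
```

```bash
python3 -m inch '[[[-36,6,0,0],[-76,13,0,0],[-117,20,0,0],[-158,27,10,0],[-199,34,20,0],[-240,41,30,0],[-280,48,40,0],[-320,55,50,0],[-355,60,60,0],[-380,64,65,0]]]';python3 -m inch '[[[-10,1,4,0],[-18,1,10,0],[-20,1,15,0],[-20,1,15,0],[-20,1,15,0],[-20,1,15,0],[-20,1,15,0],[-20,1,15,0],[-20,1,15,0],[-20,1,15,0]]]'; python3 - <<'E'
from h import *
st(); go([*c2w(31,-33),67.2+14],TH)
p=shot("scene");q=shot("top")
for z,n in((0,"scene"),):
  print([ (m["uv"],m["conf"]) for m in env.mark_of(p,"jar")])
# expected jar origin uv given tcp
o=env.get_obs()["ee_pos"]; print(proj(p,[o[0],o[1],o[2]-67.2]))
E
```

```text
time: 14.6
ee_pos: [617.6, -87.9, 163.5]
eef_rot: [0.717, 0.697, -0.003, -0.001]
contact_force: [-0.6, -1.0, -2.9]
grip_width: 55.1
gripper_force: 30.0
time: 15.43
ee_pos: [620.5, -101.2, 152.4]
eef_rot: [0.715, 0.699, 0.0, 0.0]
contact_force: [-0.4, -0.3, -2.2]
grip_width: 55.3
gripper_force: 30.0
15.4333 [ 620.5 -101.2  152.4] q [ 0.39  0.56 -0.47  1.62  0.28  1.03 -0.19] F [-0.4 -0.3 -2.2] w 55.3 toolx [ 0.022  1.    -0.   ] tooly [ 1.    -0.022  0.   ] z [ 0. -0. -1.]
shift [ 1.5 -0.3 71.2] yaw -0.0
[([290.1, 272.7], 0.67)]
[290.51198175 269.39422329]
```

```bash
python3 -m inch '[[[1,0,12,0],[1,0,28,0],[1,0,44,0],[1,0,56,0],[1,0,64,0],[1,0,68,0],[1,0,70,0],[1,0,72,0],[1,0,72,0],[1,0,72,0]]]'; python3 - <<'E'
from h import *
st()
E
```

```text
time: 16.42
ee_pos: [620.8, -100.4, 80.8]
eef_rot: [0.715, 0.699, 0.0, 0.0]
contact_force: [-0.0, -0.4, -3.1]
grip_width: 56.0
gripper_force: 30.0
16.4167 [ 620.8 -100.4   80.8] q [ 0.37  0.63 -0.45  1.69  0.33  0.9  -0.23] F [-0.  -0.4 -3.1] w 56.0 toolx [ 0.023  1.    -0.   ] tooly [ 1.    -0.023  0.001] z [ 0.001 -0.    -1.   ]
```

```bash
python3 -m inch '[[[0,0,0.5,0],[0,0,1,0],[0,0,1.5,0],[0,0,2,0],[0,0,2,0],[0,0,2.5,0],[0,0,2.5,0],[0,0,2.5,0],[0,0,2.5,0],[0,0,2.5,0]]]'
```

```text
time: 17.25
ee_pos: [620.7, -100.5, 79.1]
eef_rot: [0.715, 0.699, 0.0, 0.001]
contact_force: [-3.5, 0.2, 9.1]
grip_width: 55.6
gripper_force: 30.0
```

```bash
python3 -m inch '[[[0,0,0,0],[0,0,0,0],[0,0,0,0],[0,0,-10,0],[0,0,-30,0],[0,0,-60,0],[0,0,-90,0],[0,0,-120,0],[0,0,-140,0],[0,0,-145,0]]]' 0.8; python3 - <<'E'
from h import *
st(); go([544,296,220],np.radians(79.8))
E
```

```text
time: 18.08
ee_pos: [622.3, -100.1, 227.7]
eef_rot: [0.715, 0.699, 0.002, 0.002]
contact_force: [-0.2, 0.6, 0.0]
grip_width: 73.7
gripper_force: 0.0
18.0833 [ 622.3 -100.1  227.7] q [ 0.4   0.49 -0.49  1.53  0.24  1.17 -0.16] F [-0.2  0.6  0. ] w 73.7 toolx [ 0.023  1.    -0.   ] tooly [ 1.    -0.023  0.007] z [ 0.007 -0.    -1.   ]
shift [394.3 -87.3   7. ] yaw -81.1
```

```bash
python3 -m inch '[[[35,-8,0,-7],[72,-16,0,-14],[110,-25,0,-21],[150,-33,0,-28],[190,-42,0,-35],[230,-51,0,-42],[270,-60,0,-49],[310,-69,0,-56],[350,-78,3,-63],[394,-87,7,-70]]]';python3 - <<'E'
from h import *
st(); go([544,296,200],np.radians(79.8))
E
```

```text
time: 18.92
ee_pos: [542.2, 293.6, 216.2]
eef_rot: [0.182, 0.983, -0.0, 0.0]
contact_force: [0.4, 0.3, 0.0]
grip_width: 73.4
gripper_force: 0.0
18.9167 [542.2 293.6 216.2] q [-0.05  0.56 -0.83  1.56  0.43  1.21  0.25] F [0.4 0.3 0. ] w 73.4 toolx [-0.934  0.358 -0.   ] tooly [0.358 0.934 0.   ] z [ 0. -0. -1.]
shift [-0.8  2.8 16.2] yaw -10.8
```

```bash
python3 -m inch '[[[-1,3,0,-5],[-1,3,5,-11],[-1,3,30,-11],[-1,3,60,-11],[-1,3,90,-11],[-1,3,115,-11],[-1,3,135,-11],[-1,3,146,-11],[-1,3,150,-11],[-1,3,150,-11]]]';python3 -m inch '[[[0,0,0,0],[0,0,0,0],[0,0,0,0],[0,0,0,0],[0,0,0,0],[0,0,0,0],[0,0,0,0],[0,0,0,0],[0,0,0,0],[0,0,0,0]]]' 0.3; python3 - <<'E'
from h import *
st()
E
```

```text
time: 19.75
ee_pos: [544.6, 294.3, 65.5]
eef_rot: [0.09, 0.996, -0.0, -0.0]
contact_force: [-0.0, 0.5, 0.5]
grip_width: 73.2
gripper_force: 0.0
time: 20.58
ee_pos: [545.4, 294.8, 66.9]
eef_rot: [0.09, 0.996, 0.0, 0.001]
contact_force: [-1.4, -0.5, 5.5]
grip_width: 50.1
gripper_force: 30.0
20.5833 [545.4 294.8  66.9] q [-0.08  0.73 -0.78  1.71  0.6   0.96  0.3 ] F [-1.4 -0.5  5.5] w 50.1 toolx [-0.984  0.179 -0.001] tooly [0.179 0.984 0.001] z [ 0.001  0.    -1.   ]
```

```bash
python3 -m inch '[[[0,0,-15,0],[0,0,-40,0],[0,0,-70,0],[0,0,-95,0],[0,-20,-100,3],[0,-45,-100,7],[0,-80,-100,11],[0,-115,-100,11],[0,-150,-100,11],[0,-180,-100,11]]]'; python3 - <<'E'
from h import *
st(); go([*c2w(-33,-31),150],TH+np.pi/2)
E
```

```text
time: 21.42
ee_pos: [511.9, 115.0, 166.5]
eef_rot: [0.185, 0.983, -0.001, -0.0]
contact_force: [0.2, -0.4, -2.7]
grip_width: 50.3
gripper_force: 30.0
21.4167 [511.9 115.  166.5] q [ 0.3   0.47 -0.85  1.84  0.42  1.02  0.48] F [ 0.2 -0.4 -2.7] w 50.3 toolx [-0.932  0.364 -0.   ] tooly [ 0.364  0.932 -0.001] z [-0.    -0.001 -1.   ]
shift [-118.2 -180.6   16.8] yaw -20.1
```

```bash
python3 -m inch '[[[-15,-23,0,-5],[-35,-53,0,-11],[-57,-87,0,-17],[-78,-120,0,-20],[-96,-147,5,-20],[-110,-168,10,-20],[-118,-180,15,-20],[-118,-180,16,-20],[-118,-180,16,-20],[-118,-180,16,-20]]]'; python3 - <<'E'
from h import *
st(); go([*c2w(-33,-31),80.5],TH+np.pi/2)
p=shot("scene");q=shot("top")
s=cv2.resize(p["img"][200:320,170:370,::-1],None,fx=4,fy=4); cv2.imwrite("pics/s5.png",s)
o=env.get_obs()["ee_pos"]; print(proj(p,[o[0],o[1],o[2]-67]),[ (m["uv"],m["conf"]) for m in env.mark_of(p,"block")])
print("jar", [(m["uv"],m["conf"],onz(p,m["uv"],12)) for m in env.mark_of(p,"jar")], proj(p,[*c2w(31,-33),12]))
E
```

```text
time: 22.25
ee_pos: [557.1, -91.0, 150.5]
eef_rot: [0.01, 1.0, 0.001, 0.0]
contact_force: [0.2, 0.8, -2.3]
grip_width: 50.0
gripper_force: 30.0
22.25 [557.1 -91.  150.5] q [ 0.68  0.58 -0.9   1.76  0.51  1.05  1.15] F [ 0.2  0.8 -2.3] w 50.0 toolx [-1.    0.02 -0.  ] tooly [0.02  1.    0.001] z [ 0.     0.001 -1.   ]
shift [ 0.7 -5.3 70. ] yaw 0.1
[288.1052669  244.89322666] [([305.9, 273.2], 0.6), ([286.6, 248.3], 0.59)]
jar [([293.7, 288.0], 0.84, array([625.18905201, -97.18495823,  12.        ]))] [292.06768507 286.39228484]
```

View pics/s5.png

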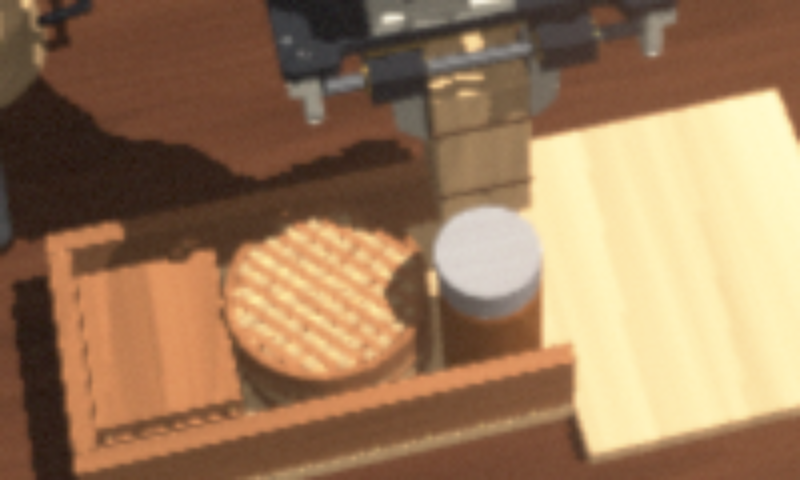

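The jar stands upright at (488,280), inside the mouth and clear of the steamer. The block hangs square behind it at (480,130), so I lower it.

```bash
python3 -m inch '[[[1,-5,2,0],[1,-5,15,0],[1,-5,30,0],[1,-5,45,0],[1,-5,56,0],[1,-5,63,0],[1,-5,67,0],[1,-5,69,0],[1,-5,70,0],[1,-5,70,0]]]';python3 -m inch '[[[0,0,0.5,0],[0,0,0.5,0],[0,0,1,0],[0,0,1,0],[0,0,1.5,0],[0,0,1.5,0],[0,0,1.5,0],[0,0,1.5,0],[0,0,1.5,0],[0,0,1.5,0]]]'; python3 - <<'E'
from h import *
st(); print(w2c(env.get_obs()["ee_pos"]))
E
```

```text
time: 23.28
ee_pos: [556.5, -98.1, 80.3]
eef_rot: [0.011, 1.0, -0.0, 0.0]
contact_force: [-0.4, -0.2, -2.2]
grip_width: 50.0
gripper_force: 30.0
time: 24.12
ee_pos: [556.4, -98.2, 78.8]
eef_rot: [0.011, 1.0, -0.0, 0.0]
contact_force: [-2.1, -0.1, 5.4]
grip_width: 50.0
gripper_force: 30.0
24.1167 [556.4 -98.2  78.8] q [ 0.65  0.66 -0.83  1.83  0.6   0.92  1.09] F [-2.1 -0.1  5.4] w 50.0 toolx [-1.     0.023 -0.   ] tooly [ 0.023  1.    -0.   ] z [ 0. -0. -1.]
[-32.91501013 -32.9147619 ]
```

Floor contact at crate (-33,-33). Release, rise, and check.

```bash
python3 -m inch '[[[0,0,0,0],[0,0,0,0],[0,0,0,0],[0,0,0,0],[0,0,-10,0],[0,0,-30,0],[0,0,-60,0],[0,0,-90,0],[0,0,-120,0],[0,0,-150,0]]]' 0.75; python3 -m inch '[[[20,0,-5,0],[50,0,-10,0],[85,0,-10,0],[120,0,-10,0],[150,0,-10,0],[170,0,-10,0],[180,0,-10,0],[180,0,-10,0],[180,0,-10,0],[180,0,-10,0]]]'; python3 - <<'E'
from h import *
np.set_printoptions(precision=1,suppress=True)
st(); p=shot("scene");q=shot("top")
s=cv2.resize(p["img"][200:340,170:400,::-1],(400,243)); t=cv2.resize(q["img"][160:260,250:450,::-1],None,fx=3.2,fy=3.2)
w=np.zeros((243,640,3),np.uint8);w[:,:400]=s;cv2.imwrite("pics/f.png",np.vstack([t,w]))
for n in("case","steamer","jar","block"):
    print(n,[(round(m["conf"],2),w2c(onz(p,m["uv"],12))) for m in env.mark_of(p,n)][:2],[(round(m["conf"],2),w2c(onz(q,m["uv"],12))) for m in env.mark_of(q,n)][:2])
E
```

```text
time: 24.95
ee_pos: [556.0, -97.8, 230.7]
eef_rot: [0.011, 1.0, 0.0, 0.0]
contact_force: [0.4, -0.4, 0.0]
grip_width: 69.0
gripper_force: 0.0
time: 25.78
ee_pos: [377.2, -94.1, 239.0]
eef_rot: [0.011, 1.0, -0.0, 0.001]
contact_force: [0.1, -0.4, -0.4]
grip_width: 68.8
gripper_force: 0.0
25.7833 [377.2 -94.1 239. ] q [ 1.1  0.2 -1.1  2.   0.2  1.1  1.5] F [ 0.1 -0.4 -0.4] w 68.8 toolx [-1.  0. -0.] tooly [ 0.  1. -0.] z [ 0. -0. -1.]
case [(0.9, array([   5.1, -209.1]))] [(0.66, array([   8.7, -213.6]))]
steamer [(0.83, array([  -0.8, -119.1])), (0.67, array([-10.1,  94.2]))] [(0.96, array([   5.9, -121. ]))]
jar [(0.44, array([-4. , 92.4])), (0.41, array([-140.7, -391.5]))] [(0.87, array([ 33.3, -28.4]))]
block [(0.93, array([-34.1, -35.1]))] [(0.28, array([-5.4, 94.6]))]
```

View pics/f.png

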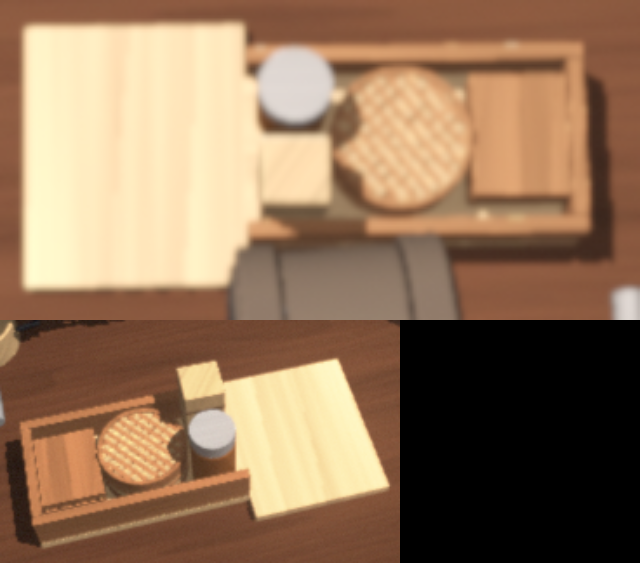

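All four sit upright inside the crate: jar at (296,85), block square at (295,170), steamer at (402,138), and case at the closed end at (520,133). The arm is clear, so I hand in.

```bash
python3 -c "
from workcell import env
print(env.sign_off())"
```

```text
the job is handed in; nothing more can be done
None
```

I packed the crate and handed the job in at about 26 s. The last pictures show the case at the closed end, the steamer against it, and the jar and square block upright inside the mouth; the sign-off gave no verdict, and I did not measure the bystanders again.

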